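# Clamp the blue test bar in the crank vise

## Task

Stand the blue test bar upright on the bed of the vise, in the middle between its jaws, and let go of it. Then turn the red crank handle clockwise until you feel that the bar is held firmly between both jaws, without crushing it, and let go of the handle. Leave the other bars and everything else on the bench where they are.

Things in the scene. Friction and masses are not known exactly. Their poses are not given: they have to be found in the camera images.
- bar_blue: Blue resin test bar, 40 mm (own x) by 20 mm (own y) by 90 mm tall (own z), about 90 g. Origin: centre of its underside. It starts standing on the tray, its 20 mm thickness roughly along the tray's x. In the vise it must stand with its own y along the vise's y (either way round), so that the jaws meet its 40 mm wide faces; it then rises 50 mm above the jaws.
- bar_white: White test bar of the same size, standing on the tray; leave alone.
- bar_green: Green test bar of the same size, standing on the tray; leave alone.
- tray: White flat specimen tray, 250 mm (own x) by 100 mm by 6 mm thick, fixed to the bench; origin: centre of its underside. The three bars stand on its top in a row along its x, 80 mm apart, in any order.
- vise: Blue crank vise bolted to the bench; origin at bench height, z up. Its screw runs along own y, 95 mm above the bench; the crank is at the -y end. Jaws: aluminium, 60 mm wide (own x, centred on 0), tops 115 mm above the bench. The back jaw is fixed, its face somewhere between own y = +24 and +36 mm: this differs from run to run and is not reported.
- bed (a point): Point on the vise's flat bed, 75 mm above the bench, straight above the vise's origin, axes as the vise's. The bed is 70 mm wide (own x) and clear between the jaws; the bar stands on it with its middle at own x = 0. The upright plate that carries the screw stands at own y from -95 to -80 mm, 115 mm high above the bench.
- jaw: Moving jaw face, 60 mm wide (x), 40 mm high, sprung (20 N/mm, 6 mm travel) on a blue carriage. Origin: middle of the face's lower edge, on the bed; axes as the vise's. It moves to +y by 4.775 mm per rad of crank; at crank 0 it is at y = -40 mm of the vise. Jaws start 46 to 76 mm apart. It pushes the standing bar along the bed onto the back jaw. Firm: over 15 N; over 100 N crushes the bar.
- crank_axis (a point): Point in the air on the crank's axis of rotation, level with the point where the handle is gripped: 95 mm above the bench, at own y = -147 mm of the vise. Its axes are parallel to the vise's; the crank turns about y.
- grip (a point): Point to grip on the red handle: a bar of 16 mm diameter, 55 mm long, parallel to the vise's y, 50 mm from the crank's axis. On its centre line, 37 mm out from the crank arm, 19.5 mm from its free end. The red sleeve spins freely, so a gripper can pinch it from above, closing along the vise's x, and carry it round without turning. Nothing stands above it; at its lowest it is 45 mm above the bench.
- crank (a joint): Crank angle a, 0 to 13 rad, starting at 0.2 to 3.4. Grip in the vise frame: (50 sin a, -147, 95 + 50 cos a) mm; clockwise, seen from the handle end, closes the jaw. Turning it free takes 2 to 4 N at the handle; it stays where it is left. Once the bar is pinched, 0.1 rad adds about 1 N at the handle and 10 N of clamping: 3 to 6 N more is firm. Let go, it keeps at most about 42 N.
- wash_yellow: White wash bottle with yellow cap, 76 mm diameter, 205 mm high; leave alone.
- wash_red: White wash bottle with red cap, same size; leave alone.
- jar: Small jar with black lid, 60 mm diameter, 80 mm high; leave alone.
- tkey: Small dark steel T-key, 110 mm long, lying on the bench; leave alone.
- fixture: Round stepped steel fixture, 70 mm diameter, 34 mm high; leave alone.
Things that resemble listed ones, but are neither listed nor needed, are in the scene too. What is shaped like the bar_blue but pink or yellow is not meant.

How it is judged (in metres and radians):
On the way, in this order (a step that is already met when the one before it is completed fails the run):
1. the blue bar stands on the bed between the jaws, let go (x of bar_blue in the frame of vise between -0.015 and 0.015 m and z of bar_blue in the frame of vise between 0.07 and 0.08 m and y of bar_blue in the frame of vise below 0.036 m and y of bar_blue in the frame of jaw above 0.005 m and angle between bar_blue's own z axis and vertical below 0.1 rad and contact force between the fingers and bar_blue below 0.1 N), for 0.2 s.
2. the jaw has been cranked onto the bar (contact force between jaw and bar_blue above 15 N and contact force between the arm and bar_blue below 0.1 N), for 0.3 s.
At the end, for the whole second after the job is handed in: The blue bar stands upright (within 0.1 rad) on the vise's bed, its middle within 15 mm of the vise's centre line, flat between both jaws (within 0.06 rad), at rest and clamped with more than 15 N; the crank is at rest (x of bar_blue in the frame of vise between -0.015 and 0.015 m and z of bar_blue in the frame of vise between 0.07 and 0.08 m and y of bar_blue in the frame of vise below 0.036 m and y of bar_blue in the frame of jaw above 0.005 m and angle between bar_blue's own z axis and vertical below 0.1 rad and angle between the y axis of bar_blue and the y axis of vise, either way round below 0.06 rad and contact force between jaw and bar_blue above 15 N and linear speed of bar_blue below 0.01 m/s and velocity of joint crank between -0.05 and 0.05 rad/s); the robot touches nothing.
It fails at once if the blue bar is crushed (more than 100 N from the jaw) (contact force between jaw and bar_blue above 100 N).
It fails at once if another bar or a thing on the bench is moved by more than 20 mm (distance of any of bar_white, bar_green, wash_yellow, wash_red, jar, tkey, fixture from where it was at the start of the episode above 0.02 m).
It also fails if it takes over 72 s, if anything falls off the work surface, if the arm or the gripper's body presses on something with over 40 N, if the wrist force passes 120 N, or if a joint passes its speed limit or range.

## Robot

A 6-joint arm with a two-finger parallel gripper is mounted at the origin on the work surface. World frame = base frame: x ahead of the robot, y to its left, z up, the work surface at z = 0. Lengths are in mm, angles in rad, forces in N, time in s.
With the tool pointing down it reaches from about 250 to 775 mm from the base axis. Payload 4 kg.
Tool frame: the origin (TCP) lies on the mounting face of the last link; the fingertips stand 199 mm ahead of it and the grasp point (between the pads) lies 180 mm ahead of it; z points along the fingers, y is the line along which they close (so a half turn about z gives the same grasp; the last joint's range is limited). The gripper opens to 94 mm and grips with 3 to 60 N. Pads are 16 mm wide; open, the fingers measure 119 mm over their backs; the gripper's body (75 mm by 177 mm) begins 78 mm behind the grasp point.
Start: joints at [-1.319, 0.087, 1.371, -0, 1.684, -0.103], TCP at [191.065, -515.746, 404.706] pointing down, gripper open.
Joint ranges: [-3.1, 3.1], [-0.76, 2.03], [0.27, 2.55], [-1.08, 4.22], [0.17, 2.65], [-2.57, 2.57]. Speed limits (rad/s): [2.79, 2.79, 3.14, 3.14, 3.14, 3.14].

## Interface

Orientations are given as a 3x3 rotation matrix whose columns are the frame's x, y, z axes.
In Python, from workcell import sensors, grab_frame, camera_info, job gives the robot as it stands.
- The arm moves only by the tool move_arm, never from a script. Its argument "motion" is a list that holds one entry, the list of rows, each a list of 7 numbers: the turn, a rotation vector about the tool's x, y, z each as a share of 0.5 rad, from -1 to 1, then the shift along the tool's x, y, z each as a share of 0.5 m, from -1 to 1, then the opening, from 0 (shut) to 1 (fully open). In form: [[[ax, ay, az, x, y, z, hand], ...]]. A call has 1 to 12 rows; each row shifts and turns the commanded pose from where the row before left it, along the tool's axes as they then stand; what a row does not reach is not made up. A row lasts 1/8 s, in which the tool goes at most 62.5 mm and 10.7 degrees, less where a joint would pass 70% of its speed; a pose out of reach is approached as far as the arm can. A call with a number of a shift or a turn outside -1 to 1 is refused whole. A call with a gripper value outside its range is refused whole. The fingers move at their own pace and stop on an object; the grip force is fixed at half the most. Time passes only in rows, so rows that do not move let the fingers close. It gives the time, the measured TCP pose, the force, the opening and the grip force at its end, in the units of the state.
- sensors.sense(): the state, without advancing time (a new reading comes with each control period).
- grab_frame(name): name is "scene" or "top" or "wrist"; returns (picture, depth): 384x512x3 uint8, red, green, blue; 384x512 float32, mm along the optical axis (not along the pixel's ray), 0 where there is no reading.
- camera_info(name): a dict with "K" (3x3 intrinsics, pixels), "D" ([k1, k2, p1, p2, k3] as OpenCV has them; the pictures are not rectified), "extrinsics" (4x4, takes a point from world to camera coordinates); the wrist camera has in their place "mount" (4x4, takes a point from camera to tool coordinates, whose origin is the TCP and whose axes are the flange's). Camera axes: x right, y up, looking along -z (the intrinsics and any distortion apply to the point x, -y, -z); pixel columns grow to the right and rows downward; lengths in mm; the calibration is good to about 2 mm. A picture is of the moment at which its call begins: read the wrist's pose just before it. camera_info takes no time and is no camera call.
- job.finish_job(): hands the job in; it is judged then, once.
The state is a dict: "time": time; "joint_pos": joint angles; "joint_vel": joint speeds; "effort": joint torques, N m; "tcp_pos": TCP position; "tool_rot": TCP orientation; "wrist_force": force on the tool from outside, world axes, zero at the start; "wrist_torque": the same for the moment, N m; "opening": finger opening in mm; "grip_force": force on a finger pad.
Only numpy, scipy, OpenCV 4.12 (cv2) and the standard library are available. Lean on these libraries where they do the work, as an engineer would, in place of code of your own. Each camera call takes 0.05 s, during which the arm holds its last target. There are 200 camera calls.

## Working session

There is one attempt and no reset: what is moved stays moved. The work goes in short steps, Python scripts to look and compute and a tool call to move; the robot and the scene stay as the last step left them, time stands still between calls to the robot, and variables do not carry over. Pictures are saved under pics/ and viewed, at most 10 in all, crops included, and the job is handed in when it is done.

Besides the shell and the picture viewer there is one more tool, called after "Request:" by a JSON object that holds its "api" and its "payload", one argument or row to a line. move_arm: Moves the arm, as the interface text tells. Shift numbers are shares of 0.5 m and turn numbers shares of 0.5 rad, none past 1 either way. Its arguments: {"type":"object","properties":{"motion":{"type":"array","items":{"type":"array","items":{"type":"array","items":{"type":"number","minimum":-1,"maximum":1}}}}},"required":["motion"]}

```bash
mkdir -p pics; ls
cat > h.py <<'E'
import numpy as np, cv2
from workcell import sensors, grab_frame, camera_info, job
def cloud(name):
    s=sensors.sense(); im,d=grab_frame(name); c=camera_info(name)
    K=np.array(c["K"]);D=np.array(c["D"],float)
    h,w=d.shape
    u,v=np.meshgrid(np.arange(w),np.arange(h))
    n=cv2.undistortPoints(np.stack([u,v],-1).reshape(-1,1,2).astype(np.float64),K,D).reshape(h,w,2)
    P=np.stack([n[...,0]*d,-n[...,1]*d,-d],-1)
    if "extrinsics" in c: T=np.linalg.inv(np.array(c["extrinsics"]))
    else:
        F=np.eye(4);F[:3,:3]=s["tool_rot"];F[:3,3]=s["tcp_pos"];T=F@np.array(c["mount"])
    W=P@T[:3,:3].T+T[:3,3]; W[d<=0]=np.nan
    return im,d,W
def save(im,n): cv2.imwrite("pics/"+n,cv2.cvtColor(im,cv2.COLOR_RGB2BGR))
E
python3 - <<'E'
from h import *
a,d,W=cloud("top");save(a,"top0.png");np.savez("top0",a=a,W=W)
b,d2,W2=cloud("scene");save(b,"scene0.png");np.savez("scene0",a=b,W=W2)
s=sensors.sense();print(s)
c=camera_info("wrist");print(c["mount"],c["K"])
E
```

```text
pics
{'time': 0.1, 'joint_pos': array([-1.31908335e+00,  8.78614326e-02,  1.37210581e+00,  4.78128979e-06,
        1.68363019e+00, -1.03088702e-01]), 'joint_vel': array([ 0.00083422,  0.00141146, -0.00516311, -0.00098533, -0.00088786,
        0.00150893]), 'effort': array([ 3.30230199e-03, -3.41252625e+01, -3.03301728e+01,  7.21946592e-02,
        3.03914328e-02, -8.91261379e-05]), 'tcp_pos': array([ 191.04641443, -515.63309131,  403.63022813]), 'tool_rot': array([[ 9.37715273e-01,  3.47404408e-01, -4.94717198e-04],
       [ 3.47404696e-01, -9.37713284e-01,  1.94279176e-03],
       [ 2.11031534e-04, -1.99365259e-03, -9.99997990e-01]]), 'wrist_force': array([0.26642001, 0.36807001, 0.15600737]), 'wrist_torque': array([-0.01372998, -0.02223135, -0.03874096]), 'grip_force': 0.0, 'opening': 93.9327979046996}
[[ 7.52176683e-05  9.57830535e-01  2.87333710e-01  8.45181784e+01]
 [ 9.99999218e-01  2.86569254e-04 -1.21706009e-03 -1.39662776e-01]
 [-1.24807832e-03  2.87333577e-01 -9.57829764e-01  2.14199462e+01]
 [ 0.00000000e+00  0.00000000e+00  0.00000000e+00  1.00000000e+00]] [[272.91908799   0.         250.88303259]
 [  0.         272.91908799 188.67154565]
 [  0.           0.           1.        ]]
```

View pics/top0.png

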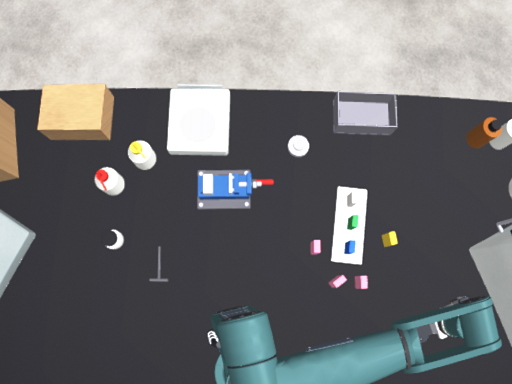

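View pics/scene0.png

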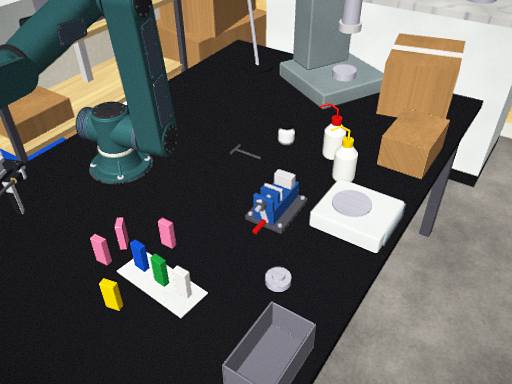

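The top view shows the vise at about (225,188) with its red handle at (267,183), and the tray at (350,225) with the blue bar at (351,246). The scene view shows the same layout. Next I measure these by colour.

Run:
```python
from h import *
for nm in ("top0","scene0"):
    z=np.load(nm+".npz");a=z["a"];W=z["W"];hsv=cv2.cvtColor(a,cv2.COLOR_RGB2HSV)
    H,S,V=[hsv[...,i].astype(int) for i in range(3)]
    def rep(n,m,zlo,zhi):
        m=m&(W[...,2]>zlo)&(W[...,2]<zhi)
        k,l,st,c=cv2.connectedComponentsWithStats(m.astype(np.uint8))
        for i in range(1,k):
            if st[i,4]<12: continue
            p=W[l==i]; r=cv2.minAreaRect(p[:,:2].astype(np.float32))
            print(nm,n,st[i,4],"px",c[i].round(),"mean",p.mean(0).round(1),"rect",np.round(r[0],1),np.round(r[1],1),round(r[2],1),"z",p[:,2].min().round(),p[:,2].max().round())
    b=(H>105)&(H<130)&(S>150)&(V>60)
    rep("blue",b,20,130)
    rep("blueTop",b,88,104)
    rep("red",((H<6)|(H>174))&(S>190)&(V>90),30,160)
    rep("green",(H>45)&(H<75)&(S>150),88,104)
    if nm=="top0":
        rep("tray",(S<40)&(V>170)&(np.hypot(*(np.indices(H.shape)-np.array([225,350])[:,None,None]))<50),0,15)
        rep("jawtop",(S<40)&(V>120)&(np.hypot(*(np.indices(H.shape)-np.array([188,225])[:,None,None]))<30),105,125)
        g=np.indices(H.shape);rep("viseplate",(np.hypot(*(g-np.array([188,225])[:,None,None]))<45),8,40)
```

```text
top0 blue 781 px [227. 187.] mean [583.8  74.3  84.7] rect [589.7  84.1] [ 67. 167.] 2.5 z 31.0 126.0
top0 blue 89 px [349. 247.] mean [ 402.5 -313.8   87. ] rect [ 402.  -317.1] [18.1 35.5] 85.4 z 38.0 106.0
top0 blueTop 59 px [351. 246.] mean [ 403.4 -316.    97. ] rect [ 402.  -317.5] [17.5 35.4] 86.7 z 89.0 103.0
top0 red 50 px [102. 175.] mean [600.2 459.2 152.5] rect [601.3 462.8] [34.5 26.5] 64.8 z 143.0 159.0
top0 red 25 px [266. 181.] mean [611.1 -51.   54.7] rect [611.3 -52. ] [36.1 12. ] 88.6 z 46.0 64.0
top0 green 23 px [352. 222.] mean [ 479.5 -321.5   96.2] rect [ 481.  -321.7] [31.9 11.5] 11.8 z 89.0 101.0
top0 tray 1725 px [349. 226.] mean [ 477.2 -328.1    7.2] rect [ 482.2 -330.6] [104.2 254. ] 84.7 z 0.0 15.0
top0 jawtop 64 px [230. 183.] mean [591.9  62.9 114.7] rect [593.1  60.5] [59.4 12.7] 1.3 z 107.0 121.0
top0 jawtop 169 px [207. 183.] mean [589.4 135.1 116.4] rect [589.5 135.1] [58.9 26.1] 2.0 z 108.0 124.0
top0 jawtop 19 px [253. 183.] mean [592.8  -8.  113.8] rect [593.6  -7.9] [20.4  6.3] 1.2 z 107.0 121.0
top0 viseplate 85 px [214. 153.] mean [709.7 124.
[... 659 characters left out ...]
  41.7] [28.1 13.5] 3.3 z 88.0 104.0
scene0 blueTop 12 px [255. 200.] mean [ 5.694e+02 -2.000e-01  9.750e+01] rect [569.8   0.6] [6.  8.3] 32.7 z 90.0 103.0
scene0 blueTop 39 px [270. 206.] mean [621.3   1.7  95.8] rect [6.204e+02 4.000e-01] [25.8 17.8] 30.3 z 88.0 104.0
scene0 blueTop 103 px [137. 245.] mean [ 407.7 -323.4   95.7] rect [ 404.4 -321.5] [21.5 42.8] 88.4 z 89.0 101.0
scene0 red 97 px [336. 120.] mean [605.6 455.9 148.3] rect [602.6 460. ] [38.5 40.3] 75.0 z 131.0 160.0
scene0 red 76 px [259. 227.] mean [615.7 -50.2  52.7] rect [614.2 -45.6] [14.6 54.5] 4.2 z 44.0 59.0
scene0 green 112 px [157. 260.] mean [ 488.8 -333.8   95.2] rect [ 486.4 -332.1] [21.  42.4] 82.2 z 88.0 101.0
```

Request:
{"api": "move_arm", "payload": {
  "motion": [
    [[0,0,0.3,0,0,0,1],[0,0,0.3,0,0,0,1],[0,0,0.3,0,0,0,1],[0,0,0,0.064,-0.073,0,1],[0,0,0,0.064,-0.073,0,1],[0,0,0,0.064,-0.073,0,1],[0,0,0,0.064,-0.073,0,1],[0,0,0,0.064,-0.073,0,1],[0,0,0,0.064,-0.073,0,1],[0,0,0,0,0,0,1]]
  ]
}}

```text
time: 1.35
tcp_pos: [404.7, -313.8, 404.1]
tool_rot: [[0.996, -0.09, -0.0], [-0.09, -0.996, 0.001], [-0.0, -0.001, -1.0]]
wrist_force: [0.5, -0.0, 0.0]
opening: 94.1
grip_force: 0.0
```

```bash
cat >> h.py <<'E'
def to(x,y,z,yawdeg,pos=None,R=None):
    "shares: turn about tool z first, then shift in the turned tool axes"
    s=sensors.sense();p=s["tcp_pos"];R=s["tool_rot"]
    yaw=np.degrees(np.arctan2(R[1,0],R[0,0]));t=np.radians((yawdeg-yaw+180)%360-180)
    d=np.array([x,y,z])-p;c,q=np.cos(np.radians(yawdeg)),np.sin(np.radians(yawdeg))
    print("at",p.round(1),"yaw",round(yaw,2),"tilt",R[:2,2].round(4),"F",s["wrist_force"].round(1),"open",round(s["opening"],1),"t",s["time"])
    print("turn",round(-t/.5,3),"shift",(np.array([c*d[0]+q*d[1],q*d[0]-c*d[1],-d[2]])/500).round(4))
def comps(a,W,m,mn=12):
    k,l,st,c=cv2.connectedComponentsWithStats(m.astype(np.uint8))
    for i in range(1,k):
        if st[i,4]<mn: continue
        p=W[l==i]; r=cv2.minAreaRect(p[:,:2].astype(np.float32))
        print(st[i,4],"px",c[i].round(),"mean",p.mean(0).round(1),"med",np.median(p,0).round(1),"rect",np.round(r[0],1),np.round(r[1],1),round(r[2],1))
def hsv(a): 
    h=cv2.cvtColor(a,cv2.COLOR_RGB2HSV);return [h[...,i].astype(int) for i in range(3)]
E
python3 - <<'E'
from h import *
a,d,W=cloud("wrist");save(a,"w1.png");np.savez("w1",a=a,W=W)
H,S,V=hsv(a);b=(H>105)&(H<130)&(S>150)&(V>50)
comps(a,W,b&(W[...,2]>90)&(W[...,2]<102))
comps(a,W,b&(W[...,2]>20)&(W[...,2]<102))
to(403,-319,400,-5.5)
E
```

```text
550 px [257. 185.] mean [ 406.2 -320.2   94.4] med [ 406.5 -320.2   94.4] rect [ 405.8 -319.9] [19.  39.1] 84.9
696 px [257. 180.] mean [ 410.2 -320.5   87.3] med [ 412.1 -320.5   94.1] rect [ 405.9 -319.9] [19.  39.4] 84.9
at [ 403.8 -315.   404.1] yaw -5.28 tilt [-0.0011  0.0004] F [-0.1 -1.5 -0.5] open 94.1 t 1.4
turn 0.008 shift [-0.0007  0.0081  0.0082]
```

View pics/w1.png

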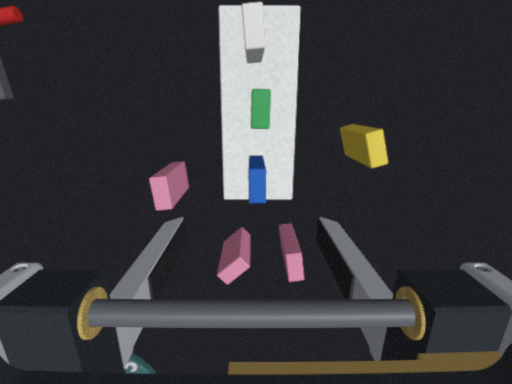

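The wrist view shows the blue bar's top at about (257,187). Its 40 mm side runs up the image (world x, yaw about -5°) and its 20 mm side runs along world y. I'll grip it across the 20 mm, with no quarter turn needed.

Run:
```python
from h import *
z=np.load("w1.npz");a=z["a"];W=z["W"];H,S,V=hsv(a);m=(H>105)&(H<130)&(S>150)&(V>50)&(W[...,2]>90)&(W[...,2]<102)
p=W[m][:,:2];print(np.ptp(p,0));print(np.linalg.eigh(np.cov(p.T)))
to(405.9,-320,260,-5.1)
```

```text
[40.06624278 21.62464412]
EighResult(eigenvalues=array([ 25.10497069, 137.4130774 ]), eigenvectors=array([[-0.08244461, -0.99659565],
       [-0.99659565,  0.08244461]]))
at [ 403.8 -315.   404.1] yaw -5.28 tilt [-0.0011  0.0004] F [-0.1 -1.5 -0.5] open 94.1 t 1.4
turn -0.006 shift [0.0052 0.0096 0.2882]
```

Request:
{"api": "move_arm", "payload": {
  "motion": [
    [[0,0,0,0.005,0.0095,0,1],[0,0,0,0,0,0.07,1],[0,0,0,0,0,0.07,1],[0,0,0,0,0,0.07,1],[0,0,0,0,0,0.05,1],[0,0,0,0,0,0.028,1],[0,0,0,0,0,0,1],[0,0,0,0,0,0,0],[0,0,0,0,0,0,0],[0,0,0,0,0,0,0],[0,0,0,0,0,0,0],[0,0,0,0,0,0,0]]
  ]
}}

```text
time: 2.9
tcp_pos: [405.1, -320.9, 260.8]
tool_rot: [[0.995, -0.095, 0.0], [-0.095, -0.995, -0.0], [0.0, 0.0, -1.0]]
wrist_force: [-0.1, 0.1, -0.2]
opening: 47.3
grip_force: 0.0
```

Request:
{"api": "move_arm", "payload": {
  "motion": [
    [[0,0,0,0,0,0,0],[0,0,0,0,0,0,0],[0,0,0,0,0,0,0],[0,0,0,0,0,0,0],[0,0,0,0,0,0,0],[0,0,0,0,0,-0.02,0],[0,0,0,0,0,-0.06,0],[0,0,0,0,0,-0.08,0],[0,0,0,0,0,-0.08,0],[0,0,0,0,0,-0.08,0],[0,0,0,0,0,0,0]]
  ]
}}

```text
time: 4.28
tcp_pos: [405.2, -321.1, 425.5]
tool_rot: [[0.995, -0.095, 0.007], [-0.095, -0.995, -0.007], [0.007, 0.006, -1.0]]
wrist_force: [-0.5, -0.6, -0.9]
opening: 19.6
grip_force: 30.0
```

Request:
{"api": "move_arm", "payload": {
  "motion": [
    [[0,0,-0.13,0,0,0,0],[0,0,-0.13,0,0,0,0],[0,0,0,0.037,-0.079,0,0],[0,0,0,0.037,-0.079,0,0],[0,0,0,0.037,-0.079,0,0],[0,0,0,0.037,-0.079,0,0],[0,0,0,0.037,-0.079,0,0],[0,0,0,0.037,-0.079,0,0],[0,0,0,0.037,-0.079,0,0],[0,0,0,0.037,-0.079,0,0],[0,0,0,0.037,-0.079,0,0],[0,0,0,0,0,0,0]]
  ]
}}

```text
time: 5.78
tcp_pos: [559.5, 42.5, 418.2]
tool_rot: [[0.999, 0.039, -0.004], [0.039, -0.999, 0.001], [-0.004, -0.001, -1.0]]
wrist_force: [-0.5, -0.3, -1.0]
opening: 20.1
grip_force: 30.0
```

Run:
```python
from h import *
a,d,W=cloud("wrist");save(a,"w2.png");np.savez("w2",a=a,W=W)
to(590,95,331,2)
H,S,V=hsv(a);Z=W[...,2]
print("jawtops");comps(a,W,(S<60)&(V>90)&(Z>108)&(Z<124)&(W[...,0]>530),30)
print("blue");comps(a,W,(H>100)&(H<130)&(S>120)&(Z>20)&(Z<125)&(W[...,0]>500),60)
print("red");comps(a,W,((H<8)|(H>172))&(S>150)&(Z>20)&(Z<180),20)
print("bed");comps(a,W,(Z>68)&(Z<81)&(W[...,0]>530)&(W[...,0]<660),30)
```

```text
at [559.1  41.1 418.6] yaw 2.13 tilt [-0.0037 -0.0006] F [ 0.3 -0.9 -0.5] open 19.8 t 5.825
turn 0.005 shift [ 0.0655 -0.1056  0.1752]
jawtops
1570 px [165. 154.] mean [592.1 134.3 113.2] med [592.5 134.3 113.3] rect [591.2 135.1] [59.8 29.1] 2.1
465 px [232. 153.] mean [595.9  63.5 113. ] med [597.   63.6 113.3] rect [594.   61.2] [59.3 13.6] 1.4
218 px [301. 156.] mean [594.7  -9.3 111. ] med [595.6  -9.2 110.9] rect [593.2  -9.8] [20.6 14.2] 3.3
blue
6002 px [232. 147.] mean [598.6  66.6  86.1] med [600.7  60.2  73.9] rect [593.4  83.7] [ 70.1 170.2] 2.1
red
498 px [322. 133.] mean [614.8 -44.3  52.5] med [614.9 -44.6  52.8] rect [614.2 -43.5] [13.8 54.3] 2.4
bed
3488 px [215. 142.] mean [600.8  87.1  73.4] med [605.   92.4  73.4] rect [592.8  87.2] [ 70.  163.1] 2.2
118 px [239. 154.] mean [588.6  58.3  74. ] med [587.8  58.2  73.6] rect [589.3  58. ] [31.1  4.7] 2.3
361 px [266. 168.] mean [572.5  24.8  73.4] med [572.6  24.8  73.4] rect [572.2  24.7] [23.2 22.1] 2.8
```

View pics/w2.png

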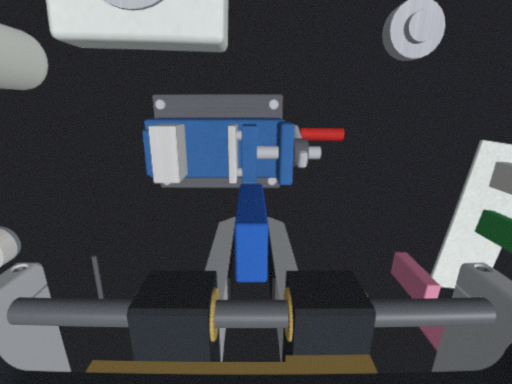

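The wrist view shows the vise with the fixed jaw at (165,154), the moving jaw at (232,153) and the red handle at (322,133). The bar hangs clear below it at about (252,230). This gives the vise origin at about (592.6, 95), yaw 2.1°, a crank angle of about 2.8 and a gap of about 53 mm.

Request:
{"api": "move_arm", "payload": {
  "motion": [
    [[0,0,0,0.035,-0.052,0,0],[0,0,0,0.035,-0.052,0,0],[0,0,0,0,0,0,0],[0,0,0,0,0,0.05,0],[0,0,0,0,0,0.05,0],[0,0,0,0,0,0.04,0],[0,0,0,0,0,0.02,0],[0,0,0,0,0,0,0],[0,0,0,0,0,0,0]]
  ]
}}

```text
time: 6.95
tcp_pos: [592.4, 92.8, 341.9]
tool_rot: [[0.999, 0.034, 0.002], [0.034, -0.999, -0.0], [0.002, 0.0, -1.0]]
wrist_force: [-0.1, 0.1, -0.8]
opening: 19.9
grip_force: 30.0
```

Run:
```python
from h import *
a,d,W=cloud("wrist");b,_,W2=cloud("scene");save(b[130:250,200:360],"s2.png")
cv2.imwrite("pics/c2.png",cv2.resize(cv2.cvtColor(np.hstack([a[40:300,100:400]]),cv2.COLOR_RGB2BGR),None,fx=2,fy=2))
to(592,94.5,330.3,2.1)
H,S,V=hsv(a);Z=W[...,2]
print("jawtops");comps(a,W,(S<60)&(V>90)&(Z>108)&(Z<124)&(W[...,0]>530),30)
```

```text
at [592.4  93.2 342. ] yaw 1.99 tilt [ 0.0023 -0.    ] F [ 0.5 -0.7 -1.1] open 19.9 t 7.05
turn -0.004 shift [-0.0008 -0.0027  0.0234]
jawtops
2278 px [199. 211.] mean [594.1 135.5 113.3] med [594.7 135.5 113.4] rect [591.6 135.5] [59.8 27.5] 2.3
619 px [287. 205.] mean [602.2  63.8 112.7] med [604.1  63.9 113.3] rect [596.7  61.5] [55.2 14.3] 2.1
312 px [373. 215.] mean [594.9  -8.5 111.3] med [595.8  -8.3 111.1] rect [593.7  -8.5] [14.6 20.3] 87.9
```

View pics/c2.png

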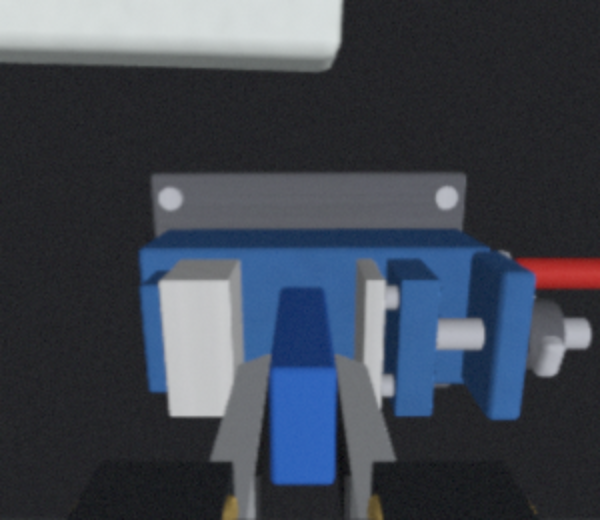

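The crop shows the bar hanging centrally between the jaws and aligned with them. I lower it, release and retreat upward.

Request:
{"api": "move_arm", "payload": {
  "motion": [
    [[0,0,0,0,-0.002,0.012,0],[0,0,0,0,0,0.0115,0],[0,0,0,0,0,0,0],[0,0,0,0,0,0,0],[0,0,0,0,0,0,0]]
  ]
}}

```text
time: 7.68
tcp_pos: [592.2, 94.4, 329.5]
tool_rot: [[0.999, 0.035, 0.001], [0.035, -0.999, 0.0], [0.001, -0.0, -1.0]]
wrist_force: [-2.0, 0.1, 5.0]
opening: 19.9
grip_force: 30.0
```

Request:
{"api": "move_arm", "payload": {
  "motion": [
    [[0,0,0,0,0,0,0.6],[0,0,0,0,0,0,0.6],[0,0,0,0,0,0,0.6],[0,0,0,0,0,0,0.6],[0,0,0,0,0,-0.03,0.6],[0,0,0,0,0,-0.07,0.6],[0,0,0,0,0,-0.08,0.6],[0,0,0,0,0,-0.04,0.6],[0,0,0,0,0,0,0.6]]
  ]
}}

```text
time: 8.8
tcp_pos: [592.2, 94.3, 442.6]
tool_rot: [[0.999, 0.035, 0.007], [0.035, -0.999, 0.0], [0.007, -0.0, -1.0]]
wrist_force: [-0.2, -0.7, 0.3]
opening: 56.3
grip_force: 0.0
```

Run:
```python
from h import *
a,d,W=cloud("wrist");b,_,W2=cloud("scene")
cv2.imwrite("pics/c3.png",cv2.resize(cv2.cvtColor(np.hstack([a[80:280,100:350],b[100:300,180:380]]),cv2.COLOR_RGB2BGR),None,fx=1.7,fy=1.7))
to(598,-52,400,92.1)
H,S,V=hsv(a);Z=W[...,2]
comps(a,W,(H>105)&(H<130)&(S>120)&(Z>155)&(Z<175),30)
print("red");comps(a,W,((H<8)|(H>172))&(S>150)&(Z>20)&(Z<180),20)
```

```text
at [592.1  94.3 438.7] yaw 1.99 tilt [-0.0001 -0.0001] F [-0.1  0.7  0.4] open 56.3 t 8.9
turn -3.145 shift [-0.2929  0.001   0.0775]
782 px [251. 195.] mean [594.   94.7 163.1] med [594.3  94.7 163.3] rect [592.8  94.6] [39.9 19.3] 1.8
red
415 px [352. 160.] mean [614.9 -44.8  52.3] med [615.1 -44.8  52.7] rect [614.4 -44.3] [15.1 54.1] 2.3
```

View pics/c3.png

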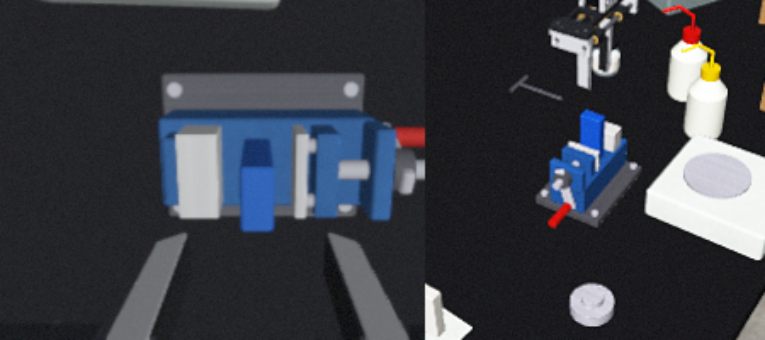

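The bar stands upright on the bed, at about (245,185) in the crop, midway between the jaws and let go; its measured centre is (592.8, 94.6). I go to the crank handle next.

Request:
{"api": "move_arm", "payload": {
  "motion": [
    [[0,0,-0.35,0,0,0,0.6],[0,0,-0.35,0,0,0,0.6],[0,0,-0.35,0,0,0,0.6],[0,0,-0.35,0,0,0,0.6],[0,0,-0.35,0,0,0,0.6],[0,0,-0.35,0,0,0,0.6],[0,0,-0.35,0,0,0,0.6],[0,0,-0.35,0,0,0,0.6],[0,0,-0.35,0,0,0,0.6],[0,0,0,-0.0977,-0.01,0.02,0.6],[0,0,0,-0.0977,-0.01,0.02,0.6],[0,0,0,-0.0977,-0.01,0.02,0.6]]
  ]
}}

```text
time: 10.4
tcp_pos: [582.5, -53.9, 406.6]
tool_rot: [[-0.04, 0.999, -0.003], [0.999, 0.04, 0.001], [0.001, -0.003, -1.0]]
wrist_force: [-0.9, -0.6, 0.3]
opening: 56.4
grip_force: 0.0
```

Run:
```python
from h import *
a,d,W=cloud("wrist")
H,S,V=hsv(a);Z=W[...,2]
m=((H<8)|(H>172))&(S>150)&(Z>20)&(Z<180);comps(a,W,m,20)
p=W[m];print(np.linalg.eigh(np.cov(p[:,:2].T))[1][:,1],np.percentile(p[:,2],[5,50,95]))
to(614.7,-52,228,92.1)
```

```text
398 px [276. 173.] mean [613.6 -47.9  52.5] med [613.8 -48.6  52.8] rect [613.1 -43.6] [15.  53.6] 2.0
[0.05564709 0.9984505 ] [49.22117576 52.79544745 54.53737947]
at [582.  -59.2 404.7] yaw 91.9 tilt [-0.007  -0.0044] F [-0.3 -3.  -1.5] open 56.4 t 10.45
turn -0.007 shift [0.0121 0.0658 0.3533]
```

Request:
{"api": "move_arm", "payload": {
  "motion": [
    [[0,0,0,0.006,0.032,0.02,0.6],[0,0,0,0.006,0.032,0.04,0.6],[0,0,0,0,0,0.06,0.6],[0,0,0,0,0,0.06,0.6],[0,0,0,0,0,0.04,0.6],[0,0,0,0,0,0,0.6],[0,0,0,0,0,0,0.6]]
  ]
}}

```text
time: 11.32
tcp_pos: [615.2, -44.7, 299.2]
tool_rot: [[-0.04, 0.999, 0.001], [0.999, 0.04, 0.0], [0.0, 0.001, -1.0]]
wrist_force: [-0.6, -0.6, 0.5]
opening: 56.6
grip_force: 0.0
```

Run:
```python
from h import *
a,d,W=cloud("wrist");cv2.imwrite("pics/c4.png",cv2.cvtColor(a,cv2.COLOR_RGB2BGR))
H,S,V=hsv(a);Z=W[...,2]
m=((H<8)|(H>172))&(S>150)&(Z>20)&(Z<180);comps(a,W,m,20)
to(614.2,-52,228,92.1)
```

```text
827 px [249. 208.] mean [613.9 -46.   52.5] med [614.2 -46.3  52.8] rect [612.9 -43.5] [14.7 54.1] 2.6
at [615.2 -44.9 299.9] yaw 92.28 tilt [ 0.0018 -0.0002] F [0.7 0.5 0.6] open 56.4 t 11.375
turn 0.006 shift [-0.0141 -0.0026  0.1438]
```

View pics/c4.png

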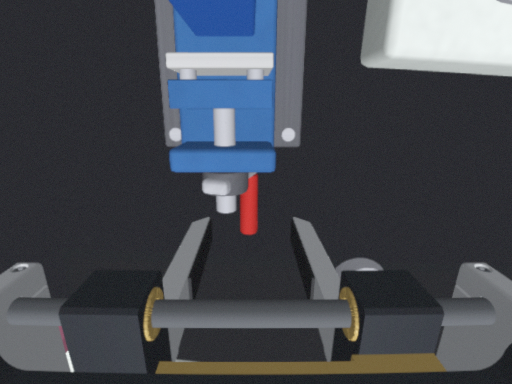

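The view shows the handle at (249,205) centred between the fingers, and the screw's end at (227,210). I check how far that end reaches towards the fingers.

Run:
```python
from h import *
a,d,W=cloud("wrist")
for r in range(180,218,4): print(r,W[r,227].round(0))
```

```text
180 [599.  -6. 111.]
184 [599.  -8. 113.]
188 [599. -11. 112.]
192 [599. -14. 111.]
196 [599. -20. 100.]
200 [599. -23. 100.]
204 [599. -26. 100.]
208 [599. -29.  99.]
212 [591. -73.  -2.]
216 [591. -77.  -0.]
```

Request:
{"api": "move_arm", "payload": {
  "motion": [
    [[0,0,0,-0.014,-0.002,0,0.6],[0,0,0,0,0,0.05,0.6],[0,0,0,0,0,0.05,0.6],[0,0,0,0,0,0.044,0.6],[0,0,0,0,0,0,0.6],[0,0,0,0,0,0,0],[0,0,0,0,0,0,0],[0,0,0,0,0,0,0],[0,0,0,0,0,0,0],[0,0,0,0,0,0,0],[0,0,0,0,0,0,0]]
  ]
}}

```text
time: 12.8
tcp_pos: [613.8, -52.5, 227.2]
tool_rot: [[-0.039, 0.999, -0.001], [0.999, 0.039, -0.0], [-0.0, -0.001, -1.0]]
wrist_force: [-1.8, -0.6, 2.4]
opening: 15.0
grip_force: 30.0
```

Run:
```python
from h import *
to(614.2,-52,228,92.1)
```

```text
at [613.8 -52.5 227.2] yaw 92.24 tilt [-0.0005 -0.0001] F [-1.8 -0.6  2.4] open 15.0 t 12.8
turn 0.005 shift [ 0.001   0.0008 -0.0016]
```

```bash
cat >> h.py <<'E'
def crank(a0,da,n,r=50):
    a=a0+da*np.arange(n+1); c=np.round(np.stack([r*np.sin(a),-r*np.cos(a)],1)/500*1000)/1000
    print("end a",round(a[-1],3),np.diff(c,axis=0).round(3).tolist())
E
python3 -c "
from h import *
crank(2.82,.2,6)
crank(2.82+1.2,.25,12)"
```

```text
end a 4.02 [[-0.02, 0.004], [-0.02, 0.001], [-0.019, -0.004], [-0.019, -0.007], [-0.017, -0.011], [-0.014, -0.014]]
end a 7.02 [[-0.013, -0.021], [-0.008, -0.024], [-0.002, -0.025], [0.005, -0.024], [0.01, -0.023], [0.016, -0.019], [0.02, -0.015], [0.023, -0.01], [0.025, -0.003], [0.024, 0.003], [0.024, 0.009], [0.02, 0.014]]
```

Request:
{"api": "move_arm", "payload": {
  "motion": [
    [[0,0,0,0,-0.02,0.004,0],[0,0,0,0,-0.02,0.001,0],[0,0,0,0,-0.019,-0.004,0],[0,0,0,0,-0.019,-0.007,0],[0,0,0,0,-0.017,-0.011,0],[0,0,0,0,-0.014,-0.014,0],[0,0,0,0,0,0,0]]
  ]
}}

```text
time: 13.68
tcp_pos: [558.7, -54.6, 243.5]
tool_rot: [[-0.039, 0.999, -0.001], [0.999, 0.039, -0.0], [-0.0, -0.001, -1.0]]
wrist_force: [0.2, 0.3, 3.5]
opening: 15.4
grip_force: 30.0
```

Request:
{"api": "move_arm", "payload": {
  "motion": [
    [[0,0,0,0,-0.013,-0.021,0],[0,0,0,0,-0.008,-0.024,0],[0,0,0,0,-0.002,-0.025,0],[0,0,0,0,0.005,-0.024,0],[0,0,0,0,0.01,-0.023,0],[0,0,0,0,0.016,-0.019,0],[0,0,0,0,0,0,0]]
  ]
}}

```text
time: 14.55
tcp_pos: [563.9, -54.5, 311.5]
tool_rot: [[-0.039, 0.999, 0.0], [0.999, 0.039, -0.0], [-0.0, 0.0, -1.0]]
wrist_force: [-0.3, 0.4, 0.4]
opening: 15.0
grip_force: 30.0
```

Run:
```python
from h import *
to(598,-52,228,92.1)
crank(7.02,.25,7)
```

```text
at [563.9 -54.5 311.5] yaw 92.24 tilt [ 0.0001 -0.0002] F [-0.3  0.4  0.4] open 15.0 t 14.55
turn 0.005 shift [0.0025 0.0682 0.167 ]
end a 8.77 [[0.016, 0.019], [0.011, 0.022], [0.006, 0.025], [-0.001, 0.025], [-0.008, 0.023], [-0.012, 0.022], [-0.018, 0.017]]
```

Request:
{"api": "move_arm", "payload": {
  "motion": [
    [[0,0,0,0,0.02,-0.015,0],[0,0,0,0,0.023,-0.01,0],[0,0,0,0,0.025,-0.003,0],[0,0,0,0,0.024,0.003,0],[0,0,0,0,0.024,0.009,0],[0,0,0,0,0.02,0.014,0],[0,0,0,0,0.016,0.019,0],[0,0,0,0,0.011,0.022,0],[0,0,0,0,0.006,0.025,0],[0,0,0,0,-0.001,0.025,0],[0,0,0,0,0,0,0]]
  ]
}}

```text
time: 15.92
tcp_pos: [647.2, -51.2, 264.1]
tool_rot: [[-0.039, 0.999, -0.003], [0.999, 0.039, -0.0], [0.0, -0.003, -1.0]]
wrist_force: [-5.0, -0.1, -3.6]
opening: 14.9
grip_force: 30.0
```

```bash
cat >> h.py <<'E'
def st():
    s=sensors.sense();p=s["tcp_pos"];dx,dz=p[0]-598,p[2]-275
    a=np.arctan2(dx,dz)%(2*np.pi)+2*np.pi;f=s["wrist_force"]
    print("a",a.round(3),"r",np.hypot(dx,dz).round(1),"tang",(f[0]*np.cos(a)-f[2]*np.sin(a)).round(2),"rad",(f[0]*np.sin(a)+f[2]*np.cos(a)).round(2),"F",f.round(1),"y",p[1].round(1))
E
python3 - <<'E'
from h import *
st()
crank(8.02,.15,8); crank(9.22,.1,12)
E
```

```text
a 8.072 r 50.4 tang 4.55 rad -4.12 F [-5.  -0.1 -3.6] y -51.2
end a 9.22 [[-0.004, 0.014], [-0.006, 0.014], [-0.007, 0.013], [-0.01, 0.011], [-0.011, 0.01], [-0.013, 0.009], [-0.013, 0.006], [-0.015, 0.004]]
end a 10.42 [[-0.01, 0.001], [-0.01, 0.001], [-0.01, 0.0], [-0.009, -0.002], [-0.01, -0.002], [-0.01, -0.004], [-0.009, -0.004], [-0.008, -0.005], [-0.008, -0.006], [-0.007, -0.007], [-0.007, -0.007], [-0.006, -0.009]]
```

Request:
{"api": "move_arm", "payload": {
  "motion": [
    [[0,0,0,0,-0.004,0.014,0],[0,0,0,0,-0.006,0.014,0],[0,0,0,0,-0.007,0.013,0],[0,0,0,0,-0.01,0.011,0],[0,0,0,0,-0.011,0.01,0],[0,0,0,0,-0.013,0.009,0],[0,0,0,0,-0.013,0.006,0],[0,0,0,0,-0.015,0.004,0],[0,0,0,0,0,0,0]]
  ]
}}

```text
time: 17.05
tcp_pos: [608.1, -52.7, 225.8]
tool_rot: [[-0.039, 0.999, 0.002], [0.999, 0.039, -0.0], [-0.0, 0.002, -1.0]]
wrist_force: [2.4, 0.9, 2.3]
opening: 15.2
grip_force: 30.0
```

Run:
```python
from h import *
st()
a,d,W=cloud("wrist");H,S,V=hsv(a);Z=W[...,2]
print("jawtops");comps(a,W,(S<60)&(V>90)&(Z>108)&(Z<118)&(W[...,1]>50),30)
print("bar");comps(a,W,(H>105)&(H<130)&(S>120)&(Z>155)&(Z<175),30)
b,d,W=cloud("top");H,S,V=hsv(b);Z=W[...,2]
comps(b,W,(H>105)&(H<130)&(S>120)&(Z>150)&(Z<175),10)
```

```text
a 9.222 r 50.3 tang -2.77 rad -1.78 F [2.4 0.9 2.3] y -52.7
jawtops
bar
75 px [215. 180.] mean [590.5 106.3 165.4] med [590.9 106.6 166.2] rect [591.1 106.1] [40.2 14.9] 1.3
```

Request:
{"api": "move_arm", "payload": {
  "motion": [
    [[0,0,0,0,-0.01,0.001,0],[0,0,0,0,-0.01,0.001,0],[0,0,0,0,0,0,0]]
  ]
}}

```text
time: 17.52
tcp_pos: [597.6, -53.2, 224.5]
tool_rot: [[-0.039, 0.999, -0.0], [0.999, 0.039, -0.0], [-0.0, -0.0, -1.0]]
wrist_force: [3.6, 0.3, 2.0]
opening: 15.3
grip_force: 30.0
```

```bash
python3 -c "
from h import *
st()"
```

```text
a 9.433 r 50.5 tang -3.62 rad -2.0 F [3.6 0.3 2. ] y -53.2
```

Request:
{"api": "move_arm", "payload": {
  "motion": [
    [[0,0,0,0,-0.01,0,0],[0,0,0,0,0,0,0]]
  ]
}}

```text
time: 17.77
tcp_pos: [592.7, -53.3, 224.7]
tool_rot: [[-0.039, 0.999, 0.0], [0.999, 0.039, -0.0], [-0.0, 0.0, -1.0]]
wrist_force: [3.3, 0.2, 3.6]
opening: 15.2
grip_force: 30.0
```

```bash
python3 -c "
from h import *
st()"
```

```text
a 9.529 r 50.6 tang -2.9 rad -3.95 F [3.3 0.2 3.6] y -53.3
```

Request:
{"api": "move_arm", "payload": {
  "motion": [
    [[0,0,0,0,-0.009,-0.002,0],[0,0,0,0,0,0,0]]
  ]
}}

```text
time: 18.02
tcp_pos: [588.1, -53.5, 225.5]
tool_rot: [[-0.039, 0.999, -0.001], [0.999, 0.039, -0.0], [-0.0, -0.001, -1.0]]
wrist_force: [2.5, 0.7, 3.5]
opening: 15.3
grip_force: 30.0
```

```bash
python3 -c "
from h import *
st()"
```

```text
a 9.621 r 50.5 tang -1.75 rad -3.93 F [2.5 0.7 3.5] y -53.5
```

Request:
{"api": "move_arm", "payload": {
  "motion": [
    [[0,0,0,0,-0.01,-0.002,0],[0,0,0,0,-0.01,-0.004,0],[0,0,0,0,0,0,0]]
  ]
}}

```text
time: 18.4
tcp_pos: [578.1, -53.9, 228.5]
tool_rot: [[-0.039, 0.999, -0.0], [0.999, 0.039, -0.0], [-0.0, -0.0, -1.0]]
wrist_force: [2.7, 0.4, 2.9]
opening: 14.8
grip_force: 30.0
```

```bash
python3 -c "
from h import *
st()"
```

```text
a 9.829 r 50.5 tang -1.31 rad -3.76 F [2.7 0.4 2.9] y -53.9
```

Request:
{"api": "move_arm", "payload": {
  "motion": [
    [[0,0,0,0,-0.009,-0.004,0],[0,0,0,0,0,0,0]]
  ]
}}

```text
time: 18.65
tcp_pos: [573.9, -54.1, 230.5]
tool_rot: [[-0.039, 0.999, 0.0], [0.999, 0.039, 0.0], [0.0, 0.0, -1.0]]
wrist_force: [3.5, 0.9, 2.5]
opening: 15.0
grip_force: 30.0
```

```bash
python3 -c "
from h import *
st()"
```

```text
a 9.921 r 50.6 tang -1.86 rad -3.85 F [3.5 0.9 2.5] y -54.1
```

Request:
{"api": "move_arm", "payload": {
  "motion": [
    [[0,0,0,0,-0.008,-0.005,0],[0,0,0,0,0,0,0]]
  ]
}}

```text
time: 18.9
tcp_pos: [570.0, -54.2, 232.8]
tool_rot: [[-0.039, 0.999, 0.0], [0.999, 0.039, 0.0], [0.0, 0.0, -1.0]]
wrist_force: [5.2, 1.3, 1.9]
opening: 14.9
grip_force: 30.0
```

```bash
python3 -c "
from h import *
st()
crank(10.02,.1,12)"
```

```text
a 10.01 r 50.7 tang -3.26 rad -4.45 F [5.2 1.3 1.9] y -54.2
end a 11.22 [[-0.008, -0.006], [-0.007, -0.007], [-0.007, -0.007], [-0.006, -0.009], [-0.005, -0.008], [-0.004, -0.009], [-0.003, -0.01], [-0.002, -0.01], [-0.002, -0.009], [0.0, -0.01], [0.001, -0.01], [0.002, -0.01]]
```

Request:
{"api": "move_arm", "payload": {
  "motion": [
    [[0,0,0,0,-0.008,-0.006,0],[0,0,0,0,0,0,0]]
  ]
}}

```text
time: 19.15
tcp_pos: [566.1, -54.4, 235.7]
tool_rot: [[-0.039, 0.999, 0.001], [0.999, 0.039, 0.0], [0.0, 0.001, -1.0]]
wrist_force: [5.1, 0.9, 0.6]
opening: 15.0
grip_force: 30.0
```

```bash
python3 -c "
from h import *
st()"
```

```text
a 10.106 r 50.6 tang -3.55 rad -3.66 F [5.1 0.9 0.6] y -54.4
```

Request:
{"api": "move_arm", "payload": {
  "motion": [
    [[0,0,0,0,-0.007,-0.007,0],[0,0,0,0,0,0,0]]
  ]
}}

```text
time: 19.4
tcp_pos: [562.6, -54.5, 238.8]
tool_rot: [[-0.039, 0.999, 0.0], [0.999, 0.039, 0.0], [0.0, 0.0, -1.0]]
wrist_force: [5.4, 1.1, -0.6]
opening: 15.0
grip_force: 30.0
```

```bash
python3 -c "
from h import *
st();a,d,W=cloud('top');b,d,W2=cloud('scene')
cv2.imwrite('pics/c5.png',cv2.resize(cv2.cvtColor(np.hstack([a[150:230,180:290],b[150:230,220:330]]),cv2.COLOR_RGB2BGR),None,fx=3.5,fy=3.5,interpolation=2))"
```

```text
a 10.2 r 50.6 tang -4.27 rad -3.39 F [ 5.4  1.1 -0.6] y -54.5
```

View pics/c5.png

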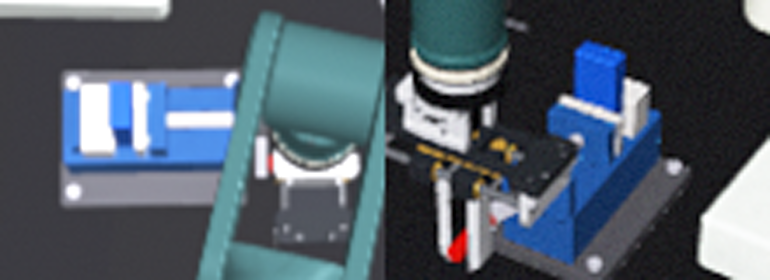

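The bar now sits between both jaws, at (120,112) in the left half of the crop, with no visible gap. The tangential force has been climbing about 1 N per 0.1 rad since about 9.85 rad. I tighten a little more.

Request:
{"api": "move_arm", "payload": {
  "motion": [
    [[0,0,0,0,-0.007,-0.007,0],[0,0,0,0,0,0,0],[0,0,0,0,0,0,0]]
  ]
}}

```text
time: 19.88
tcp_pos: [559.3, -54.7, 242.3]
tool_rot: [[-0.039, 0.999, 0.001], [0.999, 0.039, 0.0], [0.0, 0.001, -1.0]]
wrist_force: [6.7, 1.4, -0.8]
opening: 15.1
grip_force: 30.0
```

```bash
python3 -c "
from h import *
st()"
```

```text
a 10.294 r 50.7 tang -4.97 rad -4.64 F [ 6.7  1.4 -0.8] y -54.7
```

Request:
{"api": "move_arm", "payload": {
  "motion": [
    [[0,0,0,0,-0.006,-0.009,0],[0,0,0,0,0,0,0],[0,0,0,0,0,0,0]]
  ]
}}

```text
time: 20.25
tcp_pos: [556.2, -54.7, 246.4]
tool_rot: [[-0.039, 0.999, 0.0], [0.999, 0.039, 0.0], [0.0, 0.0, -1.0]]
wrist_force: [6.2, 0.0, -2.7]
opening: 15.2
grip_force: 30.0
```

```bash
python3 -c "
from h import *
st()"
```

```text
a 10.396 r 50.6 tang -5.68 rad -3.58 F [ 6.2  0.  -2.7] y -54.7
```

The force has risen about 4.4 N, so the bar is firmly clamped. I let go of the handle and retreat straight up.

Request:
{"api": "move_arm", "payload": {
  "motion": [
    [[0,0,0,0,0,0,0.5],[0,0,0,0,0,0,0.5],[0,0,0,0,0,0,0.5],[0,0,0,0,0,0,0.5],[0,0,0,0,0,-0.05,0.5],[0,0,0,0,0,-0.1,0.5],[0,0,0,0,0,-0.1,0.5],[0,0,0,0,0,-0.08,0.5],[0,0,0,0,0,0,0.5],[0,0,0,0,0,0,0.5]]
  ]
}}

```text
time: 21.5
tcp_pos: [555.8, -54.8, 411.1]
tool_rot: [[-0.039, 0.999, -0.002], [0.999, 0.039, 0.0], [0.0, -0.002, -1.0]]
wrist_force: [0.6, -1.1, -0.3]
opening: 47.2
grip_force: 0.0
```

Run:
```python
from h import *
a,d,W=cloud("wrist")
cv2.imwrite("pics/c6.png",cv2.cvtColor(a,cv2.COLOR_RGB2BGR))
H,S,V=hsv(a);Z=W[...,2]
m=((H<8)|(H>172))&(S>150)&(Z>20)&(Z<180);comps(a,W,m,20)
comps(a,W,(H>105)&(H<130)&(S>120)&(Z>150)&(Z<175),30)
comps(a,W,(S<60)&(V>90)&(Z>105)&(Z<122)&(W[...,1]>50),30)
```

```text
530 px [256. 170.] mean [560.8 -44.6  65.7] med [560.7 -44.2  66.1] rect [561.4 -45.3] [14.7 54. ] 2.2
744 px [307.   6.] mean [591.3 102.9 160.4] med [591.3 102.4 162.3] rect [591.4 103.6] [ 8.6 39.8] 87.4
66 px [271.   2.] mean [566.5 120.7 110.9] med [566.6 120.6 111.6] rect [566.4 120.8] [ 3.3 10.5] 81.9
845 px [297.  33.] mean [591.8  96.2 112.4] med [591.6  96.  113.2] rect [592.2  96.7] [59.5 14. ] 3.9
```

View pics/c6.png

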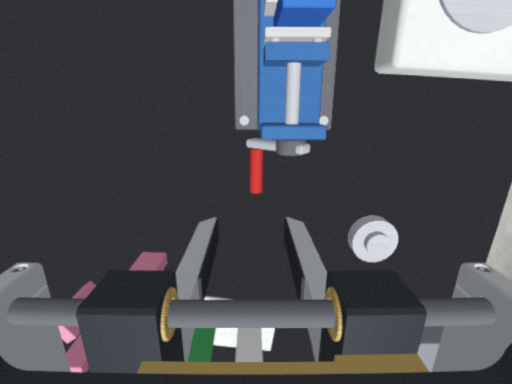

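The last view shows the bar held between the jaws at (305,8), the handle released at (256,170) and the gripper clear. The crank backed off slightly, which fits its roughly 42 N self-locking limit, so the clamp is well above 15 N.

```bash
python3 -c "
from h import *
print(job.finish_job())"
```

```text
the job is handed in; nothing more can be done
None
```

I stood the blue bar upright in the vise, cranked the jaw onto it (about 40 N, estimated from the rise in handle force), let go of the handle, and handed the job in with the gripper clear; the hand-in gave no verdict.

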